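# Reset the lamp controller and take out its trapped key

## Robot

A 6-joint arm with a two-finger parallel gripper is mounted at the origin on the work surface. World frame = base frame: x ahead of the robot, y to its left, z up, the work surface at z = 0. Lengths are in m, angles in rad, forces in N, time in s.
With the tool pointing down it reaches from about 0.325 to 0.925 m from the base axis. Payload 3.1 kg.
Tool frame: the origin (TCP) lies at the very end of the fingers, on their centre line; the grasp point (between the pads) lies 19 mm behind it; z points along the fingers, y is the line along which they close (so a half turn about z gives the same grasp; the last joint's range is limited). The gripper opens to 85 mm and grips with 20 to 120 N. Pads are 22 mm wide; open, the fingers measure 114 mm over their backs; the gripper's body (76 mm by 85 mm) begins 54 mm behind the grasp point. The pads swing forward as they close: fully open they stand 13 mm farther back than shut.
Start: joints at [-0.112, 0.217, 1.613, -0, 1.311, -0.112], TCP at [0.625, 0, 0.231] pointing down, gripper open.
Joint ranges: [-2.75, 2.75], [-0.78, 2.1], [0.31, 2.55], [-1.13, 4.27], [0.13, 2.63], [-2.58, 2.58]. Speed limits (rad/s): [2.79, 2.79, 3.14, 3.14, 3.14, 3.14].

## Interface

Orientations are given as a rotation vector (axis times angle).
In Python, from rig import r gives the robot as it stands.
- The arm moves only by the tool jog_arm, never from a script. Its argument "moves" is a list of rows, each a list of 3 entries, a list of its own where there are three numbers: the gripper's target within -1 to 1 (shut at 1, half-way at 0, fully open at -1), then the shift along the tool's x, y, z in m, then the turn, a rotation vector about the tool's x, y, z in degrees. A call has 1 to 10 rows; each row shifts and turns the commanded pose from where the row before left it, along the tool's axes as they then stand; what a row does not reach is not made up. A row lasts 1/8 s, in which the tool goes at most 62.5 mm and 10.7 degrees, less where a joint would pass 70% of its speed; a pose out of reach is approached as far as the arm can. A call with a gripper value outside its range is refused whole. The fingers move at their own pace and stop on an object; "grip_force" is the grip in N (left out, the last holds). Time passes only in rows, so rows that do not move let the fingers close. It gives the time, the measured TCP pose, the force, the opening and the grip force at its end, in the units of the state.
- r.get_obs(): the state, without advancing time (a new reading comes with each control period).
- r.camera(name): name is "scene" or "side" or "wrist"; returns a dict with "img" (480x640x3 uint8, red, green, blue), "intrinsics" (3x3 intrinsics, pixels), "position" and "orientation" of the camera in the world. Camera axes: x right, y down, z forward; pixel columns grow to the right and rows downward; lengths in m; the calibration is good to about 2 mm. A picture is of the moment at which its call begins. There is no depth.
- r.job_done(): hands the job in; it is judged then, once.
The state is a dict: "clock": time; "joints": joint angles; "qd": joint speeds; "joint_torque": joint torques, N m; "tool_pos": TCP position; "eef_rot": TCP orientation; "wrist_force": force on the tool from outside, world axes, zero at the start; "moment": the same for the moment, N m; "width": opening from 0.0 (shut) to 1.0 (fully open); "gripper_force": force on a finger pad.
Only numpy, scipy, OpenCV 4.12 (cv2) and the standard library are available. Lean on these libraries where they do the work, as an engineer would, in place of code of your own. Each camera call takes 0.05 s, during which the arm holds its last target. There are 200 camera calls.

## Task

Reset the microscope lamp controller: turn the red key in its lock clockwise until it comes to its stop, then turn it back to the one position where it will come out, feeling for it with a light pull and never pulling hard while the key is still trapped. Take the key out, stand it in the hole of the blue key stand and let go of it, leaving the other things on the bench where they are.

Things in the scene. Friction and masses are not known exactly. Their poses are not given: they have to be found in the camera images.
- key_bow (a point): Centre of the key's red plastic bow (grip): a flat upright block 30 mm along the key's x, 12 mm thick along its y, 36 mm high; z points up along the key. Grip it from above across the 12 mm. At the start the key sits home in the lock, this point 26 mm above lock_mouth (bow 8 to 44 mm above the turret), axes parallel to the console's. The key weighs about 60 g and is 81 mm long.
- key_tip (a point): Lower end of the key, on its axis, 63 mm below key_bow. The bottom 12 mm is a steel tongue 16 mm (x) by 5 mm (y), driving the lock plug with about 0.1 rad of play; above it a steel barrel 16 mm in diameter. A lug 5 mm wide, 6 mm high juts from the barrel in the key's +x to 14 mm from the axis, its underside 13 mm above this point. At the start the tip is 37 mm below lock_mouth.
- lock_mouth (a point): Centre of the round mouth on top of the lock turret (aluminium, 52 mm across, 40 mm high, top 90 mm above the bench), on the vertical lock axis. A soft dust seal, without resistance, hides a steel keeper that traps the key's lug: except at the release position the key rises only 2 mm freely, then lifts the keeper against a spring of 2.5 N per mm. Over 14 N on the trapped key damages it.
- console: White lamp controller box 160 x 160 x 50 mm, fixed to the bench, lock turret in the middle of its top; origin at the centre of its underside, z up. The release position cannot be seen: it lies somewhere from 0.25 to 0.75 rad clockwise of where the key stands at the start and must be felt for. Within about 0.12 rad either way of it the key comes out with next to no force.
- plug (a joint): Turning of the lock plug, rad, clockwise seen from above: 0 at the start, hard stop at 1.2. It turns against friction of about 0.07 N m and stays where it is left. It does not show where the key comes out.
- stand_hole0 (a point): Centre of the mouth of the hole in the top of the blue key stand, a block 70 x 70 x 45 mm fixed to the bench. The hole is round, upright, 34 mm in diameter and 35 mm deep. The key stands in it, tongue down, any way round.
- lens: Bystander: brass microscope objective standing upright, 40 mm in diameter, 52 mm high; origin at the centre of its underside. Leave alone.
- jar: Bystander: small specimen jar standing upright, 42 mm in diameter, 50 mm high; origin at the centre of its underside. Leave alone.
- driver: Bystander: screwdriver about 140 mm long lying on the bench along its own x. Leave alone.
- key: The whole key, loose; origin at key_tip, z up along the key, x towards its lug.
Not all that is in view belongs to the job. What is shaped like the console but black or yellow is not meant. Of the things shaped like the part that bears stand_hole0, the blue one is meant.

How it is judged:
On the way, in this order (a step that is already met when the one before it is completed fails the run):
1. the key is turned clockwise to its stop (plug beyond 1.1 rad) (value of joint plug above 1.1 rad), for 0.1 s.
2. the key is out of the lock (its tip above the turret) (z of key_tip in the frame of lock_mouth above 0.005 m), for 0.1 s.
At the end, for the whole second after the job is handed in: The key stands tongue down in the stand's hole, at rest and let go: its tip within 16 mm of the hole's axis and at least 28 mm below the mouth, leaning less than 0.5 rad; the lock plug is left turned back, below 1.0 rad (horizontal distance between key_tip and stand_hole0 below 0.016 m and z of key_tip in the frame of stand_hole0 below -0.028 m and angle between key's own z axis and vertical below 0.5 rad and value of joint plug below 1 rad and linear speed of key below 0.02 m/s); the robot touches nothing.
It fails at once if the trapped key is pulled hard: more than 14 N between key and controller (contact force between key and console above 14 N).
It fails at once if the lens is moved more than 30 mm (distance of lens from where it was at the start of the episode above 0.03 m).
It fails at once if the jar is moved more than 30 mm (distance of jar from where it was at the start of the episode above 0.03 m).
It fails at once if the screwdriver is moved more than 30 mm (distance of driver from where it was at the start of the episode above 0.03 m).
It also fails if it takes over 67 s, if anything falls off the work surface, if the arm or the gripper's body presses on something with over 40 N, if the wrist force passes 120 N, or if a joint passes its speed limit or range.

## Working session

There is one attempt and no reset: what is moved stays moved. The work goes in short steps, Python scripts to look and compute and a tool call to move; the robot and the scene stay as the last step left them, time stands still between calls to the robot, and variables do not carry over. Pictures are saved under pics/ and viewed, at most 10 in all, crops included, and the job is handed in when it is done.

Besides the shell and the picture viewer there is one more tool, called after "Request:" by a JSON object that holds its "api" and its "payload", one argument or row to a line. jog_arm: Moves the arm, as the interface text tells. Its arguments: {"type":"object","properties":{"moves":{"type":"array","items":{"type":"array"}},"grip_force":{"type":"number"}},"required":["moves"]}

```bash
mkdir -p pics; cat > h.py <<'E'
import numpy as np, cv2
from scipy.spatial.transform import Rotation as R
from rig import r
def cam(n):
    c=r.camera(n); c['hsv']=cv2.cvtColor(c['img'],cv2.COLOR_RGB2HSV)
    o=np.array(c['orientation']); c['R']=o if o.shape==(3,3) else R.from_rotvec(o).as_matrix()
    return c
def ray(c,uv):
    d=c['R']@np.linalg.inv(c['intrinsics'])@np.array([uv[0],uv[1],1.]); return np.array(c['position']),d
def onz(c,uv,z):
    p,d=ray(c,uv); return p+d*(z-p[2])/d[2]
def tri(cs,uvs):
    A=np.zeros((3,3));b=np.zeros(3)
    for c,uv in zip(cs,uvs):
        p,d=ray(c,uv); d=d/np.linalg.norm(d); M=np.eye(3)-np.outer(d,d); A+=M;b+=M@p
    return np.linalg.solve(A,b)
E
python3 - <<'E'
from h import *
print(r.get_obs())
for n in ['scene','side','wrist']:
    c=cam(n); print(n,c['position'],c['orientation'],np.array(c['intrinsics']).tolist())
    cv2.imwrite(f'pics/{n}0.png',c['img'][:,:,::-1])
a=[cv2.imread(f'pics/{n}0.png') for n in ['scene','side']]
E
```

```text
{'clock': 0.0, 'joints': array([-1.12176151e-01,  2.17759772e-01,  1.61495864e+00,  2.92874890e-05,
        1.31126419e+00, -1.12180170e-01]), 'qd': array([-2.74380611e-03,  1.38923894e-03, -3.93444487e-04,  9.03020948e-04,
       -1.22058257e-04,  8.37603152e-05]), 'joint_torque': array([-2.90135131e-04, -3.96841800e+01, -3.03850436e+01, -2.80225659e-04,
        9.87685227e-03,  9.68610237e-06]), 'tool_pos': array([6.24182599e-01, 1.37837609e-04, 2.29951973e-01]), 'eef_rot': array([-2.22011108, -2.22010324,  0.00230458]), 'wrist_force': array([-0.23285024, -0.58610094,  0.16682259]), 'moment': array([-0.04950696, -0.01217846,  0.02001375]), 'gripper_force': 0.0, 'width': 1.003799913424656}
scene [1.0946914  0.09901988 0.67520019] [-1.67334941 -1.80909195  0.79131432] [[488.7811036272795, 0.0, 320.2044741497732], [0.0, 488.7811036272795, 231.70712928624997], [0.0, 0.0, 1.0]]
side [0.09059048 0.83859181 0.64660931] [-0.57435972  2.4931511  -1.39883044] [[549.0134765129353, 0.0, 317.7819938462638], [0.0, 549.0134765129353, 240.71956387981905], [0.0, 0.0, 1.0]]
wrist [0.62441539 0.07231898 0.37286937] [ 2.85049977e+00  9.96171523e-04 -2.93853744e-03] [[374.5172934019487, 0.0, 316.27908622108674], [0.0, 374.5172934019487, 238.65663064482004], [0.0, 0.0, 1.0]]
```

View pics/scene0.png

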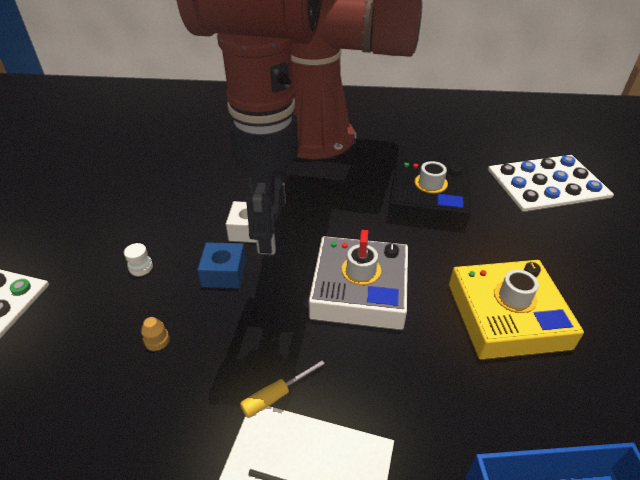

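View pics/side0.png

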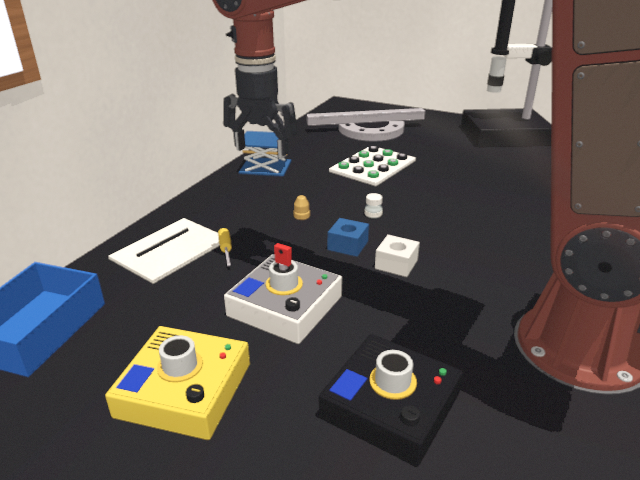

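View pics/wrist0.png

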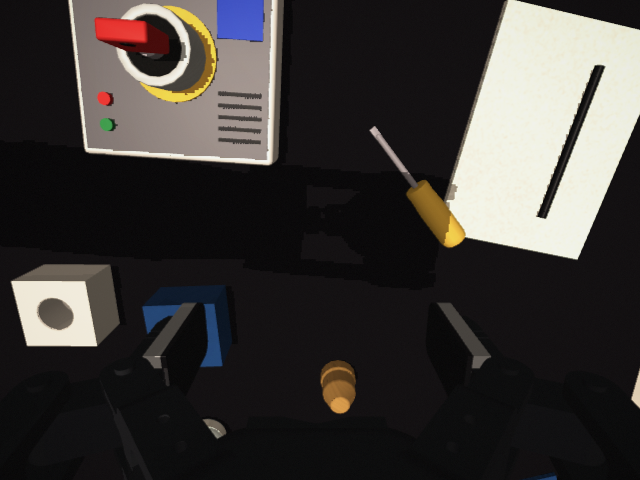

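The scene view shows the white console (360,280) with the red key (363,245) and the blue stand (222,265). The white stand (245,222) and the black and yellow consoles are decoys. In the wrist view the bow runs nearly along world x, around (135,35).

```bash
cat >> h.py <<'E'
def comps(m,amin=60):
    n,l,s,c=cv2.connectedComponentsWithStats(m.astype(np.uint8))
    return sorted([(int(s[i,4]),c[i].round(1).tolist(),s[i,:4].tolist(),l==i) for i in range(1,n) if s[i,4]>=amin],key=lambda t:-t[0])
def red(c): h=c['hsv']; return ((h[...,0]<6)|(h[...,0]>174))&(h[...,1]>170)&(h[...,2]>100)
def blue(c): h=c['hsv']; return (h[...,0]>100)&(h[...,0]<118)&(h[...,1]>120)&(h[...,2]>40)
E
python3 - <<'E'
from h import *
C={n:cam(n) for n in ['scene','side','wrist']}
boxes={'scene':(340,220,390,270),'side':(265,235,300,275),'wrist':(80,0,190,70)}
uv={}
for n,c in C.items():
    x0,y0,x1,y1=boxes[n]; m=np.zeros((480,640),bool); m[y0:y1,x0:x1]=red(c)[y0:y1,x0:x1]
    k=comps(m,30)[0]; uv[n]=k[1]; print(n,'red',k[:3])
    for b in comps(blue(c),300)[:5]: print('  blue',b[:3], onz(c,b[1],.045).round(3))
p=tri([C[n] for n in uv],[uv[n] for n in uv]); print('bow',p, tri([C['scene'],C['side']],[uv['scene'],uv['side']]))
# console top corners in scene & side at z=.05 by hand pixels
for n,q in [('scene',[(323,239),(410,243),(405,309),(313,303)]),('side',[(228,293),(262,256),(342,289),(298,333)])]:
    P=np.array([onz(C[n],u,.05) for u in q]); print(n,P.round(3).tolist(),P.mean(0).round(4))
E
```

```text
scene red (180, [363.1, 241.9], [359, 230, 10, 27])
  blue (5406, [559.8, 463.5], [465, 442, 175, 38]) [0.818 0.381 0.045]
  blue (2047, [15.6, 41.8], [0, 0, 43, 74]) [-0.425 -1.02   0.045]
  blue (1908, [221.5, 265.0], [197, 242, 49, 46]) [ 0.514 -0.12   0.045]
  blue (488, [553.2, 319.7], [535, 310, 38, 20]) [0.59  0.433 0.045]
  blue (486, [382.5, 295.4], [367, 286, 31, 20]) [0.561 0.163 0.045]
side red (315, [282.9, 253.6], [274, 243, 18, 23])
  blue (8178, [43.3, 313.3], [0, 262, 105, 115]) [0.851 0.377 0.045]
  blue (1215, [347.6, 236.4], [327, 218, 42, 38]) [ 0.478 -0.091  0.045]
  blue (678, [348.1, 384.2], [329, 369, 39, 32]) [0.309 0.299 0.045]
  blue (532, [135.0, 378.1], [117, 365, 37, 27]) [0.6   0.426 0.045]
  blue (472, [260.6, 139.4], [244, 132, 34, 16]) [ 0.943 -0.502  0.045]
wrist red (1141, [120.5, 30.1], [94, 18, 53, 25])
  blue (2499, [187.0, 313.8], [141, 285, 83, 82]) [ 0.498 -0.103  0.045]
  blue (1814, [239.5, 19.2], [216, 0, 47, 41]) [0.564 0.152 0.045]
bow [0.50898514 0.12721478 0.11892629] [0.51141749 0.12583101 0.11776036]
scene [[0.438, 0.054, 0.05], [0.436, 0.215, 0.05], [0.591, 0.198, 0.05], [0.59, 0.049, 0.05]] [0.5137 0.1291 0.05  ]
side [[0.59, 0.194, 0.05], [0.599, 0.061, 0.05], [0.41, 0.093, 0.05], [0.425, 0.235, 0.05]] [0.5061 0.1458 0.05  ]
```

Request:
{"api": "jog_arm", "payload": {
  "moves": [
    [-1, [0.0315, -0.0285, 0], [0, 0, 0]],
    [-1, [0.0315, -0.0285, 0], [0, 0, 0]],
    [-1, [0.0315, -0.0285, 0], [0, 0, 0]],
    [-1, [0.0315, -0.0285, 0], [0, 0, 0]],
    [-1, [0, 0, 0], [0, 0, -10]],
    [-1, [0, 0, 0], [0, 0, -10]],
    [-1, [0, 0, 0], [0, 0, -10]],
    [-1, [0, 0, 0], [0, 0, -10]],
    [-1, [0, 0, 0], [0, 0, -10]],
    [-1, [0, 0, 0], [0, 0, -10]]
  ]
}}

```text
clock: 1.55
tool_pos: [0.5109, 0.126, 0.2313]
eef_rot: [-0.804, -3.037, 0.0]
wrist_force: [-0.3, 0.3, 0.3]
width: 1.001
gripper_force: 0.0
```

Request:
{"api": "jog_arm", "payload": {
  "moves": [
    [-1, [0, 0, 0], [0, 0, -10]],
    [-1, [0, 0, 0], [0, 0, -10]],
    [-1, [0, 0, 0], [0, 0, -10]],
    [-1, [0, 0, 0], [0, 0, 0]],
    [-1, [0, 0, 0], [0, 0, 0]]
  ]
}}

```text
clock: 2.17
tool_pos: [0.511, 0.126, 0.2313]
eef_rot: [0.004, 3.142, 0.0]
wrist_force: [0.2, 0.1, 0.3]
width: 0.997
gripper_force: 0.0
```

```bash
python3 - <<'E'
from h import *
o=r.get_obs(); print(o['clock'],o['tool_pos'],R.from_rotvec(o['eef_rot']).as_matrix().round(3).tolist(),o['wrist_force'],o['joints'][5])
c=cam('wrist'); print(c['position'],c['R'].round(3).tolist()); cv2.imwrite('pics/w1.png',c['img'][:,:,::-1])
for k in comps(red(c),50)[:3]: print(k[:3],onz(c,k[1],.134),cv2.minAreaRect(np.argwhere(k[3])[:,::-1].astype(np.float32)))
E
```

```text
2.175 [0.51099177 0.12602185 0.23131884] [[-1.0, 0.002, 0.0], [0.002, 1.0, 0.0], [-0.0, 0.0, -1.0]] [0.18487875 0.06553904 0.28922087] -1.4599140586052712
[0.43771985 0.12533458 0.37408069] [[0.002, 0.958, 0.287], [1.0, -0.002, -0.001], [-0.0, 0.287, -0.958]]
(874, [316.8, 235.7], [308, 209, 19, 53]) [0.50764547 0.12551331 0.134     ] ((316.8020324707031, 235.27157592773438), (17.740516662597656, 52.15283966064453), 4.085616588592529)
(116, [278.6, 147.5], [273, 142, 12, 12]) [0.45030047 0.10178274 0.134     ] ((278.5, 147.5), (11.0, 11.0), 90.0)
(106, [557.9, 205.4], [552, 200, 13, 11]) [0.48739521 0.28270502 0.134     ] ((558.0, 205.50001525878906), (11.57085132598877, 10.001923561096191), 11.309932708740234)
```

View pics/w1.png

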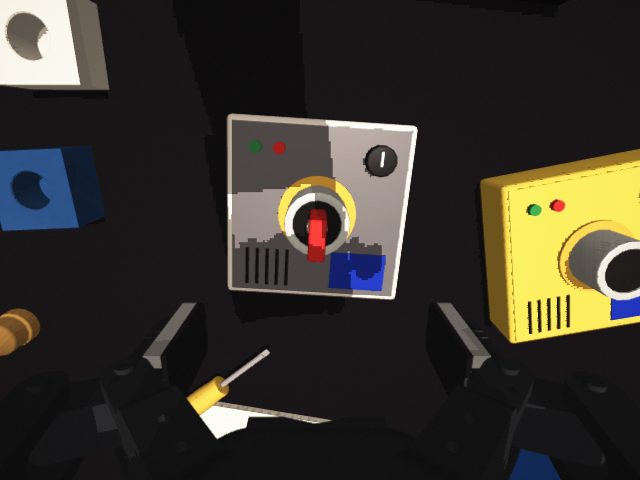

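The wrist view has the console corners at about (229,114), (417,126), (395,299), (228,290). The turret ring is at about (317,222) and the bow at (317,236), roughly along x. The stand hole is at (32,190).

```bash
python3 - <<'E'
from h import *
c=cam('wrist'); h=c['hsv']
q=[(229,115),(416,127),(395,298),(229,289)]
P=np.array([onz(c,u,.05)[:2] for u in q]); print('corners',P.round(4).tolist(),'centre',P.mean(0))
for i in range(4):
    d=P[(i+1)%4]-P[i]; print(np.linalg.norm(d).round(4),np.degrees(np.arctan2(d[1],d[0])).round(2))
# bow: red pixels edges per row
m=comps(red(c),50)[0][3]
for v in range(210,262,4):
    u=np.flatnonzero(m[v]); print(v,u.min(),u.max(),[onz(c,(x,v),.134)[1].round(4) for x in(u.min()-.5,u.max()+.5)],onz(c,(u.mean(),v),.134)[0].round(4),end=' | ')
print()
# turret ring: bright low sat / mouth dark
sub=np.zeros((480,640),bool); sub[180:265,270:360]=1
g=sub&(h[...,2]<60); k=comps(g|(m&sub),50)[0]
cn=max(cv2.findContours(k[3].astype(np.uint8),0,1)[0],key=len); cn=cv2.convexHull(cn); e=cv2.fitEllipse(cn); print('mouth',e,onz(c,e[0],.09))
b=[x for x in comps(blue(c),300) if x[1][0]<120]
for x in b: print('blue',x[:3])
cv2.imwrite('pics/crop1.png',cv2.resize(c['img'][170:275,260:380,::-1],None,fx=5,fy=5,interpolation=cv2.INTER_NEAREST))
E
```

```text
corners [[0.4287, 0.0535], [0.4384, 0.208], [0.5938, 0.1997], [0.5842, 0.0429]] centre [0.51126421 0.12601184]
0.1547 86.41
0.1556 -3.05
0.1571 -93.48
0.1559 176.08
210 311 323 [np.float64(0.1214), np.float64(0.1299)] 0.4901 | 214 311 324 [np.float64(0.1214), np.float64(0.1306)] 0.4928 | 218 310 325 [np.float64(0.1207), np.float64(0.1313)] 0.4955 | 222 310 326 [np.float64(0.1207), np.float64(0.1319)] 0.4982 | 226 309 326 [np.float64(0.12), np.float64(0.1319)] 0.501 | 230 309 326 [np.float64(0.12), np.float64(0.132)] 0.5037 | 234 308 325 [np.float64(0.1193), np.float64(0.1313)] 0.5065 | 238 308 325 [np.float64(0.1193), np.float64(0.1313)] 0.5093 | 242 308 325 [np.float64(0.1193), np.float64(0.1313)] 0.5121 | 246 308 324 [np.float64(0.1192), np.float64(0.1307)] 0.5149 | 250 308 324 [np.float64(0.1192), np.float64(0.1307)] 0.5177 | 254 308 323 [np.float64(0.1192), np.float64(0.13)] 0.5206 | 258 308 324 [np.float64(0.1192), np.float64(0.1307)] 0.5234 | 
mouth ((316.1269836425781, 230.44532775878906), (47.731353759765625, 61.61099624633789), 3.6937978267669678) [0.5161622  0.12502683 0.09      ]
blue (7905, [48.4, 188.4], [0, 146, 105, 85])
```

View pics/crop1.png

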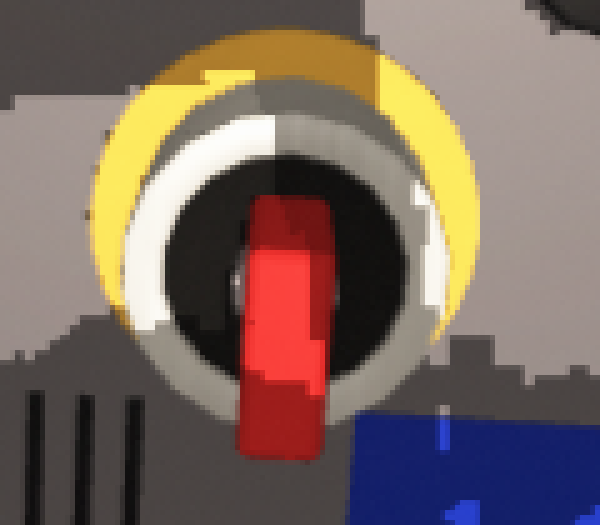

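The crop shows the bow and mouth centred at column ≈317, with the console yawed about -3.5°. I'll turn the tool to match and descend with the gripper half shut.

Request:
{"api": "jog_arm", "payload": {
  "moves": [
    [-0.2, [0, -0.0004, 0], [0, 0, 3.5]],
    [0, [0, 0, 0.03], [0, 0, 0]],
    [0.2, [0, 0, 0.03], [0, 0, 0]],
    [0.4, [0, 0, 0.025], [0, 0, 0]],
    [0.4, [0, 0, 0.025], [0, 0, 0]],
    [0.4, [0, 0, 0.02], [0, 0, 0]],
    [0.6, [0, 0, 0], [0, 0, 0]],
    [0.6, [0, 0, 0], [0, 0, 0]]
  ],
  "grip_force": 20
}}

```text
clock: 3.28
tool_pos: [0.5117, 0.1257, 0.1021]
eef_rot: [0.097, 3.139, 0.0]
wrist_force: [0.0, 0.2, 0.6]
width: 0.202
gripper_force: 0.0
```

```bash
python3 - <<'E'
from h import *
o=r.get_obs(); print(o['clock'],o['tool_pos'],o['wrist_force'],o['moment'],o['width'])
c=cam('wrist'); cv2.imwrite('pics/w2.png',c['img'][150:450,140:500,::-1].repeat(2,0).repeat(2,1))
E
```

```text
3.275 [0.51168657 0.12567102 0.10210833] [0.02282981 0.20010746 0.58025563] [ 0.0431492  -0.02804671  0.02288864] 0.201500398206739
```

View pics/w2.png

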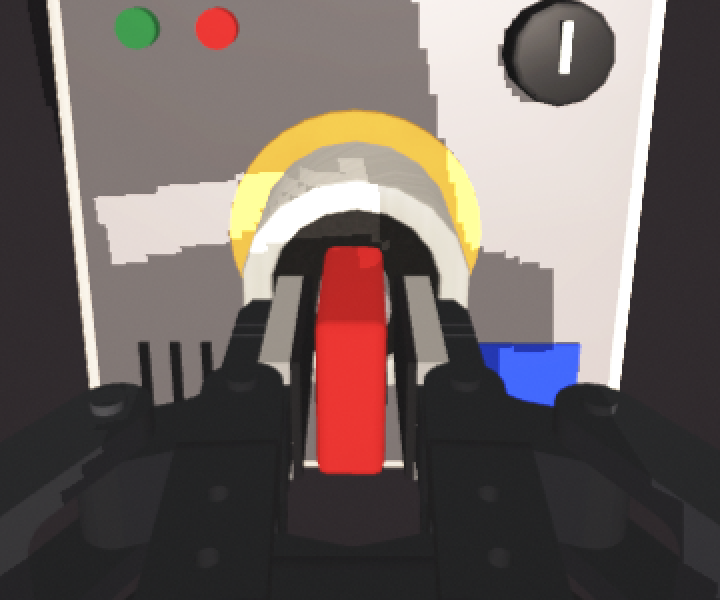

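The wrist crop shows the bow (cols 317–385) centred between the pads (303–403) and aligned in yaw. I'll close gently.

Request:
{"api": "jog_arm", "payload": {
  "moves": [
    [0.68, [0, 0, 0], [0, 0, 0]],
    [0.74, [0, 0, 0], [0, 0, 0]],
    [0.76, [0, 0, 0], [0, 0, 0]],
    [0.76, [0, 0, 0], [0, 0, 0]]
  ],
  "grip_force": 20
}}

```text
clock: 3.82
tool_pos: [0.512, 0.1258, 0.1025]
eef_rot: [0.096, 3.138, 0.001]
wrist_force: [-0.3, -0.5, 5.1]
width: 0.135
gripper_force: 20.4
```

Request:
{"api": "jog_arm", "payload": {
  "moves": [
    [0.76, [0, 0, -0.0005], [0, 0, 0]],
    [0.76, [0, 0, 0], [0, 0, 3]],
    [0.76, [0, 0, 0], [0, 0, 5]],
    [0.76, [0, 0, 0], [0, 0, 5]],
    [0.76, [0, 0, 0], [0, 0, 5]],
    [0.76, [0, 0, 0], [0, 0, 0]]
  ],
  "grip_force": 25
}}

```text
clock: 4.58
tool_pos: [0.512, 0.126, 0.1025]
eef_rot: [0.584, 3.085, 0.002]
wrist_force: [1.0, 0.8, 4.5]
width: 0.136
gripper_force: 25.3
```

```bash
cat > s.py <<'E'
from h import *
o=r.get_obs(); M=R.from_rotvec(o['eef_rot']).as_matrix()
print(o['clock'],o['tool_pos'].round(4),'F',o['wrist_force'].round(2),'M',o['moment'].round(3),'yaw cw deg from key zero',round(-np.degrees(np.arctan2(-M[1,0],-M[0,0]))-3.5,2),o['width'].__round__(3))
E
python3 s.py
```

```text
4.575 [0.512  0.126  0.1025] F [1.01 0.77 4.54] M [ 0.23  -0.181  0.019] yaw cw deg from key zero 17.95 0.136
```

Request:
{"api": "jog_arm", "payload": {
  "moves": [
    [0.76, [0, 0, -0.0006], [0, 0, 5]],
    [0.76, [0, 0, 0], [0, 0, 6]],
    [0.76, [0, 0, 0], [0, 0, 6]],
    [0.76, [0, 0, 0], [0, 0, 6]],
    [0.76, [0, 0, 0], [0, 0, 6]],
    [0.76, [0, 0, 0], [0, 0, 6]],
    [0.76, [0, 0, 0], [0, 0, 6]],
    [0.76, [0, 0, 0], [0, 0, 3]],
    [0.76, [0, 0, 0], [0, 0, 0]]
  ]
}}

```text
clock: 5.7
tool_pos: [0.5118, 0.1258, 0.1026]
eef_rot: [1.696, 2.643, 0.002]
wrist_force: [2.1, -0.1, 1.1]
width: 0.136
gripper_force: 24.9
```

```bash
python3 s.py
```

```text
5.7 [0.5118 0.1258 0.1026] F [ 2.08 -0.1   1.13] M [ 0.229 -0.528  0.046] yaw cw deg from key zero 61.9 0.136
```

Request:
{"api": "jog_arm", "payload": {
  "moves": [
    [0.76, [0, 0, 0], [0, 0, 3]],
    [0.76, [0, 0, 0], [0, 0, 3]],
    [0.76, [0, 0, 0], [0, 0, 2]],
    [0.76, [0, 0, 0], [0, 0, 0]]
  ]
}}

```text
clock: 6.2
tool_pos: [0.5117, 0.1258, 0.1026]
eef_rot: [1.878, 2.517, 0.002]
wrist_force: [2.4, 2.3, 1.8]
width: 0.135
gripper_force: 24.8
```

```bash
python3 s.py
```

```text
6.2 [0.5117 0.1258 0.1026] F [2.43 2.32 1.85] M [ 0.32  -0.673  0.063] yaw cw deg from key zero 69.95 0.135
```

Request:
{"api": "jog_arm", "payload": {
  "moves": [
    [0.76, [0, 0, 0], [0, 0, 1]],
    [0.76, [0, 0, 0], [0, 0, 1]],
    [0.76, [0, 0, 0], [0, 0, 0]]
  ]
}}

```text
clock: 6.58
tool_pos: [0.5115, 0.1257, 0.1026]
eef_rot: [1.923, 2.483, 0.002]
wrist_force: [5.0, 1.4, 1.1]
width: 0.137
gripper_force: 24.8
```

```bash
python3 s.py
```

```text
6.575 [0.5115 0.1257 0.1026] F [5.   1.42 1.13] M [ 0.358 -0.931 -0.002] yaw cw deg from key zero 72.01 0.137
```

The key is at 72°, so with play the plug is past 1.15 rad and at its stop (lateral load is rising). Turning back now, then a light pull.

Request:
{"api": "jog_arm", "payload": {
  "moves": [
    [0.76, [0, 0, 0], [0, 0, -4]],
    [0.76, [0, 0, 0], [0, 0, -6]],
    [0.76, [0, 0, 0], [0, 0, -6]],
    [0.76, [0, 0, 0], [0, 0, -6]],
    [0.76, [0, 0, 0], [0, 0, -5]],
    [0.76, [0, 0, 0], [0, 0, 0]],
    [0.76, [0, 0, -0.0015], [0, 0, 0]],
    [0.76, [0, 0, -0.0015], [0, 0, 0]],
    [0.76, [0, 0, 0], [0, 0, 0]]
  ]
}}

```text
clock: 7.7
tool_pos: [0.5111, 0.1262, 0.1046]
eef_rot: [1.293, 2.863, 0.002]
wrist_force: [5.9, 3.3, -3.5]
width: 0.135
gripper_force: 24.6
```

```bash
python3 s.py
```

```text
7.7 [0.5111 0.1262 0.1046] F [ 5.9  3.3 -3.5] M [ 0.716 -1.257 -0.072] yaw cw deg from key zero 45.13 0.135
```

Trapped at 45° (3.5 N at a 2 mm rise). I'll relieve the side load and sweep back under this light pull.

Request:
{"api": "jog_arm", "payload": {
  "moves": [
    [0.76, [0, 0.0005, 0], [0, 0, 0]],
    [0.76, [0, 0, 0], [0, 0, -2]],
    [0.76, [0, 0, 0], [0, 0, -2]],
    [0.76, [0, 0, 0], [0, 0, 0]]
  ]
}}

```text
clock: 8.2
tool_pos: [0.5112, 0.1262, 0.1046]
eef_rot: [-1.192, -2.906, -0.001]
wrist_force: [4.3, 2.4, -2.8]
width: 0.137
gripper_force: 24.6
```

```bash
python3 s.py
```

```text
8.2 [0.5112 0.1262 0.1046] F [ 4.31  2.36 -2.79] M [ 0.523 -1.159 -0.038] yaw cw deg from key zero 41.11 0.137
```

Request:
{"api": "jog_arm", "payload": {
  "moves": [
    [0.76, [0, 0.0005, -0.0003], [0, 0, -2]],
    [0.76, [0, 0, 0], [0, 0, -2]],
    [0.76, [0, 0, 0], [0, 0, 0]]
  ]
}}

```text
clock: 8.57
tool_pos: [0.5112, 0.1263, 0.1046]
eef_rot: [-1.09, -2.946, 0.0]
wrist_force: [6.0, 2.2, -3.2]
width: 0.135
gripper_force: 24.5
```

```bash
python3 s.py
```

```text
8.575 [0.5112 0.1263 0.1046] F [ 6.01  2.18 -3.15] M [ 0.41  -1.115 -0.049] yaw cw deg from key zero 37.1 0.135
```

Request:
{"api": "jog_arm", "payload": {
  "moves": [
    [0.76, [0, 0.0003, 0], [0, 0, -2]],
    [0.76, [0, 0, 0], [0, 0, -2]],
    [0.76, [0, 0, 0], [0, 0, 0]]
  ]
}}

```text
clock: 8.95
tool_pos: [0.5112, 0.1263, 0.1046]
eef_rot: [-0.984, -2.982, 0.001]
wrist_force: [5.9, 1.2, -3.9]
width: 0.138
gripper_force: 24.4
```

```bash
python3 s.py
```

```text
8.95 [0.5112 0.1263 0.1046] F [ 5.87  1.16 -3.91] M [ 0.296 -1.062 -0.104] yaw cw deg from key zero 33.04 0.138
```

Request:
{"api": "jog_arm", "payload": {
  "moves": [
    [0.76, [-0.0008, 0.0006, 0], [0, 0, 0]],
    [0.76, [0, 0, 0], [0, 0, -2]],
    [0.76, [0, 0, 0], [0, 0, 0]]
  ]
}}

```text
clock: 9.32
tool_pos: [0.5116, 0.1264, 0.1047]
eef_rot: [-0.93, -2.998, 0.002]
wrist_force: [2.7, 1.4, -5.3]
width: 0.139
gripper_force: 24.4
```

```bash
python3 s.py
```

```text
9.325 [0.5116 0.1264 0.1047] F [ 2.71  1.37 -5.29] M [ 0.253 -0.505 -0.005] yaw cw deg from key zero 30.98 0.139
```

Request:
{"api": "jog_arm", "payload": {
  "moves": [
    [0.76, [0, 0, 0], [0, 0, -2]],
    [0.76, [0, 0, 0], [0, 0, -2]],
    [0.76, [0, 0, 0], [0, 0, 0]]
  ]
}}

```text
clock: 9.7
tool_pos: [0.5117, 0.1264, 0.1051]
eef_rot: [-0.825, -3.029, 0.002]
wrist_force: [0.1, 0.7, -4.6]
width: 0.134
gripper_force: 24.6
```

```bash
python3 s.py
```

```text
9.7 [0.5117 0.1264 0.1051] F [ 0.09  0.73 -4.61] M [ 0.096 -0.032  0.028] yaw cw deg from key zero 26.97 0.134
```

Request:
{"api": "jog_arm", "payload": {
  "moves": [
    [0.76, [0, 0, 0], [0, 0, -2]],
    [0.76, [0, 0, 0], [0, 0, -2]],
    [0.76, [0, 0, 0], [0, 0, 0]]
  ]
}}

```text
clock: 10.07
tool_pos: [0.5119, 0.1264, 0.1053]
eef_rot: [-0.719, -3.056, 0.002]
wrist_force: [-1.4, 0.9, -4.6]
width: 0.136
gripper_force: 24.6
```

```bash
python3 s.py
```

```text
10.075 [0.5119 0.1264 0.1053] F [-1.45  0.93 -4.63] M [ 0.006  0.303 -0.081] yaw cw deg from key zero 22.97 0.136
```

Request:
{"api": "jog_arm", "payload": {
  "moves": [
    [0.76, [0, 0, 0], [0, 0, -2]],
    [0.76, [0, 0, 0], [0, 0, -2]],
    [0.76, [0, 0, 0], [0, 0, 0]]
  ]
}}

```text
clock: 10.45
tool_pos: [0.5121, 0.1264, 0.1054]
eef_rot: [-0.612, -3.08, 0.001]
wrist_force: [-3.7, -0.6, -4.0]
width: 0.135
gripper_force: 24.6
```

```bash
python3 s.py
```

```text
10.45 [0.5121 0.1264 0.1054] F [-3.74 -0.58 -4.03] M [-0.168  0.742 -0.081] yaw cw deg from key zero 18.97 0.135
```

Request:
{"api": "jog_arm", "payload": {
  "moves": [
    [0.76, [0, 0, 0], [0, 0, -2]],
    [0.76, [0, 0, 0], [0, 0, -2]],
    [0.76, [0, 0, 0], [0, 0, 0]]
  ]
}}

```text
clock: 10.82
tool_pos: [0.5124, 0.1263, 0.1055]
eef_rot: [-0.504, -3.1, 0.001]
wrist_force: [-3.9, -1.0, -3.4]
width: 0.133
gripper_force: 24.7
```

```bash
python3 s.py
```

```text
10.825 [0.5124 0.1263 0.1055] F [-3.95 -1.05 -3.4 ] M [-0.333  0.946 -0.021] yaw cw deg from key zero 14.97 0.133
```

Request:
{"api": "jog_arm", "payload": {
  "moves": [
    [0.76, [0, 0, 0], [0, 0, -2]],
    [0.76, [0, 0, 0], [0, 0, -2]],
    [0.76, [0, 0, 0], [0, 0, 0]]
  ]
}}

```text
clock: 11.2
tool_pos: [0.5126, 0.1264, 0.1055]
eef_rot: [-0.395, -3.116, 0.001]
wrist_force: [-4.7, -1.1, -4.8]
width: 0.131
gripper_force: 24.7
```

```bash
python3 s.py
```

```text
11.2 [0.5126 0.1264 0.1055] F [-4.73 -1.05 -4.83] M [-0.406  1.046 -0.015] yaw cw deg from key zero 10.96 0.131
```

Force never drops from 31° down to 11°, but side load was high between 45° and 33° and could have masked the release. I'll lower to ease the pull, return to 39° and retest with the side load relieved.

Request:
{"api": "jog_arm", "payload": {
  "moves": [
    [0.76, [0, 0, 0.002], [0, 0, 0]],
    [0.76, [0, 0, 0], [0, 0, 7]],
    [0.76, [0, 0, 0], [0, 0, 7]],
    [0.76, [0, 0, 0], [0, 0, 7]],
    [0.76, [0, 0, 0], [0, 0, 7]],
    [0.76, [0, 0, 0], [0, 0, 0]]
  ]
}}

```text
clock: 11.95
tool_pos: [0.5135, 0.1257, 0.1049]
eef_rot: [1.137, 2.927, -0.002]
wrist_force: [-6.5, -4.0, 1.3]
width: 0.138
gripper_force: 25.6
```

```bash
python3 s.py
```

```text
11.95 [0.5135 0.1257 0.1049] F [-6.48 -3.99  1.27] M [-0.808  1.223  0.065] yaw cw deg from key zero 38.97 0.138
```

Request:
{"api": "jog_arm", "payload": {
  "moves": [
    [0.76, [0.0002, -0.0014, 0], [0, 0, 0]],
    [0.76, [0, 0, 0], [0, 0, -1]],
    [0.76, [0, 0, 0], [0, 0, 0]]
  ]
}}

```text
clock: 12.32
tool_pos: [0.5133, 0.1256, 0.1049]
eef_rot: [1.111, 2.935, 0.001]
wrist_force: [-2.7, -2.0, 1.0]
width: 0.137
gripper_force: 25.5
```

```bash
python3 s.py
```

```text
12.325 [0.5133 0.1256 0.1049] F [-2.73 -1.99  1.04] M [-0.523  0.665  0.006] yaw cw deg from key zero 37.97 0.137
```

Request:
{"api": "jog_arm", "payload": {
  "moves": [
    [0.76, [0, -0.0008, 0], [0, 0, 0]],
    [0.76, [0, 0, 0], [0, 0, 0]],
    [0.76, [0, 0, -0.001], [0, 0, 0]],
    [0.76, [0, 0, 0], [0, 0, 0]]
  ]
}}

```text
clock: 12.82
tool_pos: [0.5126, 0.1255, 0.1051]
eef_rot: [1.112, 2.935, 0.003]
wrist_force: [1.4, 1.1, -0.4]
width: 0.139
gripper_force: 25.2
```

```bash
python3 s.py
```

```text
12.825 [0.5126 0.1255 0.1051] F [ 1.41  1.15 -0.42] M [ 0.04  -0.268  0.01 ] yaw cw deg from key zero 38.01 0.139
```

Request:
{"api": "jog_arm", "payload": {
  "moves": [
    [0.76, [0, 0, -0.001], [0, 0, 0]],
    [0.76, [0, 0, 0], [0, 0, 0]],
    [0.76, [0, 0, 0], [0, 0, 0]]
  ]
}}

```text
clock: 13.2
tool_pos: [0.5122, 0.1254, 0.1059]
eef_rot: [1.113, 2.936, 0.003]
wrist_force: [3.9, 1.6, -4.0]
width: 0.138
gripper_force: 24.7
```

```bash
python3 s.py
```

```text
13.2 [0.5122 0.1254 0.1059] F [ 3.89  1.63 -4.04] M [ 0.459 -0.869  0.017] yaw cw deg from key zero 38.01 0.138
```

Request:
{"api": "jog_arm", "payload": {
  "moves": [
    [0.76, [0, 0.0005, 0.001], [0, 0, 0]],
    [0.76, [0, 0, 0.001], [0, 0, 0]],
    [0.76, [0, 0, 0], [0, 0, 0]],
    [0.76, [0, 0, 0], [0, 0, 0]]
  ]
}}

```text
clock: 13.7
tool_pos: [0.512, 0.1257, 0.1042]
eef_rot: [1.113, 2.937, 0.001]
wrist_force: [2.5, 3.3, 1.0]
width: 0.137
gripper_force: 25.6
```

```bash
python3 s.py; python3 -c "
from h import *
c=cam('wrist'); cv2.imwrite('pics/w3.png',c['img'][150:450,140:500,::-1].repeat(2,0).repeat(2,1))"
```

```text
13.7 [0.512  0.1257 0.1042] F [2.46 3.34 0.96] M [ 0.579 -0.469 -0.029] yaw cw deg from key zero 38.01 0.137
```

View pics/w3.png

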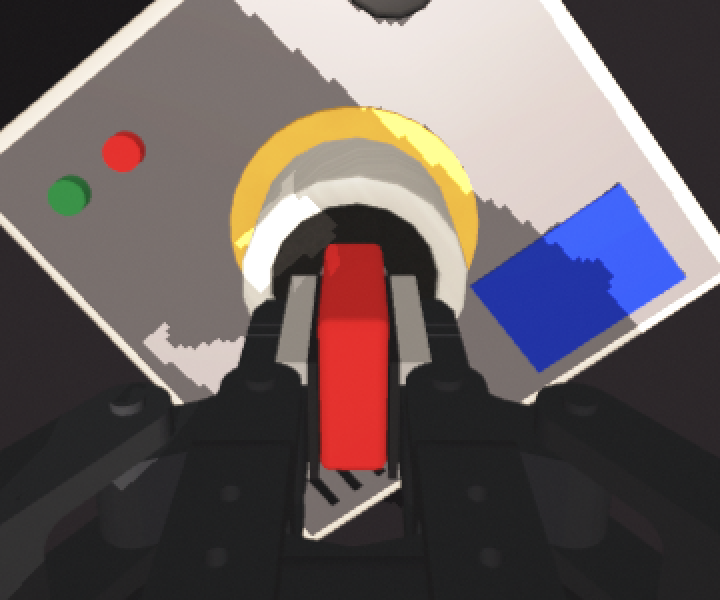

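The view shows the key straight and unslipped in the grip. So 38° is trapped: a 3.3 mm rise gave 4 N, which matches the spring. I'll test again at discrete angles, turning with the key down.

Request:
{"api": "jog_arm", "payload": {
  "moves": [
    [0.76, [0, 0.0006, 0.0005], [0, 0, 0]],
    [0.76, [0, 0, 0], [0, 0, -5]],
    [0.76, [0, 0, 0], [0, 0, -5]],
    [0.76, [0, 0, 0], [0, 0, 0]],
    [0.76, [0, 0, 0], [0, 0, 0]]
  ]
}}

```text
clock: 14.38
tool_pos: [0.5119, 0.126, 0.103]
eef_rot: [-0.855, -3.023, -0.0]
wrist_force: [2.3, 3.2, 0.1]
width: 0.137
gripper_force: 25.3
```

```bash
python3 s.py
```

```text
14.375 [0.5119 0.126  0.103 ] F [2.26 3.24 0.05] M [ 0.721 -0.508 -0.032] yaw cw deg from key zero 28.08 0.137
```

Request:
{"api": "jog_arm", "payload": {
  "moves": [
    [0.76, [0, 0.0008, 0], [0, 0, 0]],
    [0.76, [0, 0, -0.001], [0, 0, 1]],
    [0.76, [0, 0, -0.001], [0, 0, 0]],
    [0.76, [0, 0, -0.001], [0, 0, 0]],
    [0.76, [0, 0, 0], [0, 0, 0]],
    [0.76, [0, 0, 0], [0, 0, 0]]
  ]
}}

```text
clock: 15.12
tool_pos: [0.5121, 0.1262, 0.1061]
eef_rot: [-0.879, -3.016, 0.002]
wrist_force: [0.7, 0.0, -1.3]
width: 0.137
gripper_force: 25.3
```

```bash
python3 s.py
```

```text
15.125 [0.5121 0.1262 0.1061] F [ 0.74  0.04 -1.26] M [-0.091 -0.169  0.026] yaw cw deg from key zero 28.99 0.137
```

At 29° a 3.5 mm rise takes only 1.3 N, so it looks released. I'll lift a little more and check.

Request:
{"api": "jog_arm", "payload": {
  "moves": [
    [0.76, [0, 0, -0.001], [0, 0, 0]],
    [0.76, [0, 0, -0.0005], [0, 0, 0]],
    [0.76, [0, 0, 0], [0, 0, 0]],
    [0.76, [0, 0, 0], [0, 0, 0]]
  ]
}}

```text
clock: 15.62
tool_pos: [0.5122, 0.1264, 0.1077]
eef_rot: [-0.879, -3.016, 0.001]
wrist_force: [0.5, -1.1, -0.7]
width: 0.136
gripper_force: 25.4
```

```bash
python3 s.py
```

```text
15.625 [0.5122 0.1264 0.1077] F [ 0.5  -1.12 -0.68] M [-0.179  0.025  0.032] yaw cw deg from key zero 28.99 0.136
```

Released: 5 mm rise at about the key's own weight. I'll draw it out slowly, then more.

Request:
{"api": "jog_arm", "payload": {
  "moves": [
    [0.76, [0, 0, -0.002], [0, 0, 0]],
    [0.76, [0, 0, -0.003], [0, 0, 0]],
    [0.76, [0, 0, -0.003], [0, 0, 0]],
    [0.76, [0, 0, 0], [0, 0, 0]]
  ]
}}

```text
clock: 16.12
tool_pos: [0.5128, 0.1269, 0.1163]
eef_rot: [0.879, 3.015, 0.002]
wrist_force: [-0.8, 0.1, -0.6]
width: 0.137
gripper_force: 25.4
```

```bash
python3 s.py
```

```text
16.125 [0.5128 0.1269 0.1163] F [-0.83  0.15 -0.6 ] M [-0.032  0.001  0.002] yaw cw deg from key zero 29.01 0.137
```

Request:
{"api": "jog_arm", "payload": {
  "moves": [
    [0.76, [0, 0, -0.004], [0, 0, 0]],
    [0.76, [0, 0, -0.005], [0, 0, 0]],
    [0.76, [0, 0, -0.005], [0, 0, 0]],
    [0.76, [0, 0, 0], [0, 0, 0]]
  ]
}}

```text
clock: 16.62
tool_pos: [0.5131, 0.1266, 0.1305]
eef_rot: [0.879, 3.015, 0.001]
wrist_force: [0.1, 0.2, -1.4]
width: 0.135
gripper_force: 25.4
```

```bash
python3 s.py
```

```text
16.625 [0.5131 0.1266 0.1305] F [ 0.1   0.18 -1.42] M [ 0.019 -0.03   0.016] yaw cw deg from key zero 29.0 0.135
```

Request:
{"api": "jog_arm", "payload": {
  "moves": [
    [0.76, [0, 0, -0.02], [0, 0, 0]],
    [0.76, [0, 0, -0.04], [0, 0, 0]],
    [0.76, [0, 0, -0.04], [0, 0, 0]],
    [0.76, [0, 0, 0], [0, 0, -8]],
    [0.76, [0, 0, 0], [0, 0, -8]],
    [0.76, [0, 0, 0], [0, 0, -8]],
    [0.76, [0, 0, 0], [0, 0, -8.5]],
    [0.76, [0, 0, 0], [0, 0, 0]]
  ]
}}

```text
clock: 17.62
tool_pos: [0.5123, 0.1265, 0.2295]
eef_rot: [-0.003, -3.141, -0.0]
wrist_force: [-0.6, 0.5, -0.7]
width: 0.137
gripper_force: 25.4
```

Request:
{"api": "jog_arm", "payload": {
  "moves": [
    [0.76, [0, -0.03, 0], [0, 0, 0]],
    [0.76, [0, -0.03, 0], [0, 0, 0]],
    [0.76, [0, -0.03, 0], [0, 0, 0]],
    [0.76, [0, -0.03, 0], [0, 0, 0]],
    [0.76, [0, -0.03, 0], [0, 0, 0]],
    [0.76, [0, 0, 0], [0, 0, 0]],
    [0.76, [0, 0, 0], [0, 0, 0]]
  ]
}}

```text
clock: 18.5
tool_pos: [0.5124, -0.023, 0.2296]
eef_rot: [-0.002, -3.141, -0.001]
wrist_force: [-0.7, 0.6, -0.6]
width: 0.139
gripper_force: 25.3
```

```bash
python3 s.py; python3 -c "
from h import *
W,S,D=cam('wrist'),cam('scene'),cam('side')
a=W['img'][:,:,::-1]; cv2.imwrite('pics/w4.png',a)
b=np.hstack([S['img'][225:305,180:280,::-1].repeat(4,0).repeat(4,1),D['img'][200:280,310:410,::-1].repeat(4,0).repeat(4,1)]);cv2.imwrite('pics/sd4.png',b)
print(W['position'],W['R'].round(3).tolist())
for c in (W,S,D):
  for x in comps(blue(c),700): print(x[:3],onz(c,x[1],.045).round(3))
"
```

```text
18.5 [ 0.5124 -0.023   0.2296] F [-0.71  0.63 -0.62] M [0.032 0.003 0.03 ] yaw cw deg from key zero -3.41 0.139
[ 0.43912303 -0.02384253  0.37238531] [[0.001, 0.958, 0.287], [1.0, -0.001, 0.0], [0.001, 0.287, -0.958]]
(7291, [202.2, 186.0], [152, 144, 99, 86]) [ 0.489 -0.124  0.045]
(1883, [518.9, 270.9], [489, 253, 61, 37]) [0.569 0.166 0.045]
(5402, [559.8, 463.5], [465, 442, 175, 38]) [0.818 0.381 0.045]
(2049, [15.6, 41.8], [0, 0, 43, 74]) [-0.425 -1.02   0.045]
(1865, [221.2, 264.9], [198, 242, 47, 47]) [ 0.513 -0.121  0.045]
(8181, [43.3, 313.3], [0, 262, 105, 115]) [0.851 0.377 0.045]
(1224, [347.5, 236.5], [327, 218, 42, 38]) [ 0.478 -0.09   0.045]
```

View pics/w4.png

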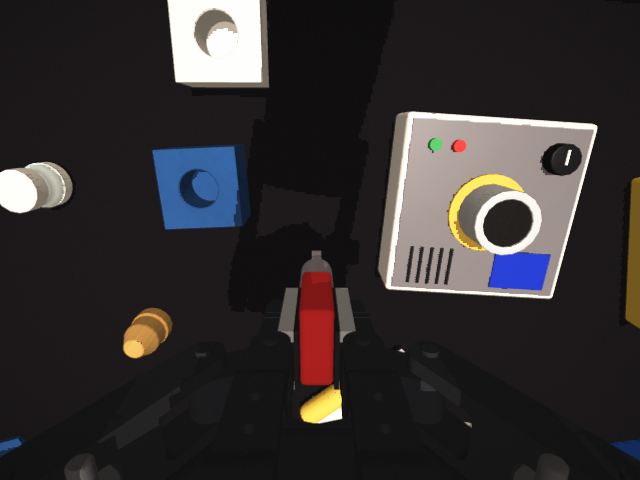

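View pics/sd4.png

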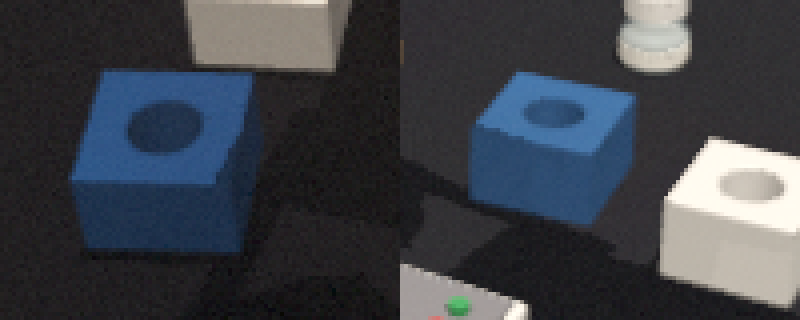

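The wrist view shows the held key with its tongue tip near (317,254), and the blue stand's hole at (200,188). In the scene image the hole is at about (221.2,256.8), and in the side image at about (348.3,228). The stand is 70 mm wide, so I'll check its size from the corners.

```bash
python3 - <<'E'
from h import *
W,S,D=cam('wrist'),cam('scene'),cam('side')
for c,u in ((W,(200,188)),(S,(221.2,256.75)),(D,(348.3,228))): print(onz(c,u,.045).round(4))
P=np.array([onz(W,u,.045)[:2] for u in [(153,149.5),(235,146),(241,226.5),(165,228.5)]]); print(P.round(4).tolist(),P.mean(0),np.linalg.norm(P-np.roll(P,1,0),axis=1))
g=cv2.cvtColor(W['img'],cv2.COLOR_RGB2GRAY)
h=W['hsv'][...,2]; sub=np.zeros((480,640),bool); sub[165:212,172:228]=1
b=h[160:215,165:235]; t,m=cv2.threshold(b,0,255,cv2.THRESH_OTSU)
for k in comps((m==0),100)[:2]:
    cn=cv2.findContours(k[3].astype(np.uint8),0,1)[0][0]; e=cv2.fitEllipse(cv2.convexHull(cn)); u=(e[0][0]+165,e[0][1]+160); print(k[0],e[1],u,onz(W,u,.045))
print('tri',tri([W,S,D],[(200,188),(221.2,256.75),(348.3,228)]))
print('tip',onz(W,(317,252),.18),r.get_obs()['tool_pos'])
E
```

```text
[ 0.491  -0.1253  0.045 ]
[ 0.4934 -0.1255  0.045 ]
[ 0.491  -0.1241  0.045 ]
[[0.4581, -0.1625], [0.4552, -0.0924], [0.5259, -0.0913], [0.5278, -0.1602]] [ 0.49174228 -0.12661976] [0.06971447 0.07008302 0.07071842 0.06892462]
619 (37.08997344970703, 40.51874542236328) (197.89278030395508, 187.68024826049805) [ 0.49071413 -0.12714596  0.045     ]
tri [ 0.49163577 -0.12598613  0.04349453]
tip [ 0.50436937 -0.02297305  0.18      ] [ 0.51242322 -0.02276421  0.22966279]
```

Hole at (0.4915,-0.126), with the three views agreeing and faces of 69–71 mm. The key axis sits under the TCP, and the lug points +x, so I'll aim about 1.5 mm to -x.

Request:
{"api": "jog_arm", "payload": {
  "moves": [
    [0.76, [0.0056, -0.0258, 0], [0, 0, 0]],
    [0.76, [0.0056, -0.0258, 0], [0, 0, 0]],
    [0.76, [0.0056, -0.0258, 0], [0, 0, 0]],
    [0.76, [0.0056, -0.0258, 0], [0, 0, 0]],
    [0.76, [0, 0, 0.025], [0, 0, 0]],
    [0.76, [0, 0, 0.025], [0, 0, 0]],
    [0.76, [0, 0, 0.025], [0, 0, 0]],
    [0.76, [0, 0, 0.025], [0, 0, 0]],
    [0.76, [0, 0, 0.02], [0, 0, 0]],
    [0.76, [0, 0, 0], [0, 0, 0]]
  ]
}}

```text
clock: 20.05
tool_pos: [0.4884, -0.1256, 0.1078]
eef_rot: [0.001, -3.137, -0.003]
wrist_force: [-0.3, -0.2, -1.0]
width: 0.137
gripper_force: 25.4
```

```bash
python3 s.py; python3 -c "
from h import *
S,D=cam('scene'),cam('side')
b=np.hstack([S['img'][205:305,180:280,::-1].repeat(4,0).repeat(4,1),D['img'][180:280,300:400,::-1].repeat(4,0).repeat(4,1)]);cv2.imwrite('pics/sd5.png',b)"
```

```text
20.05 [ 0.4884 -0.1256  0.1078] F [-0.27 -0.17 -0.99] M [-0.013 -0.009 -0.058] yaw cw deg from key zero -3.52 0.137
```

View pics/sd5.png

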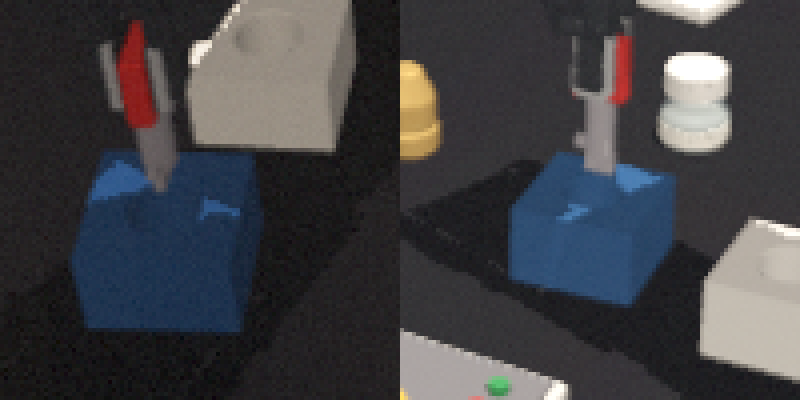

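The crops show the key upright over the stand. The tip is at about (220,252.5) in the scene image and (350,223) in the side image. I'll compare that with the hole.

```bash
python3 - <<'E'
from h import *
S,D=cam('scene'),cam('side')
for c,u in ((S,(220,252.5)),(D,(350,223.5))): print(onz(c,u,.058).round(4))
print(tri([S,D],[(220,252.5),(350,223.5)]),r.get_obs()['tool_pos'])
E
```

```text
[ 0.4956 -0.1253  0.058 ]
[ 0.4868 -0.1228  0.058 ]
[ 0.48981972 -0.1280362   0.05351341] [ 0.49113677 -0.12693179  0.11103611]
```

Request:
{"api": "jog_arm", "payload": {
  "moves": [
    [0.76, [0.001, 0.0008, 0.008], [0, 0, 0]],
    [0.76, [0, 0, 0.01], [0, 0, 0]],
    [0.76, [0, 0, 0.008], [0, 0, 0]],
    [0.76, [0, 0, 0], [0, 0, 0]]
  ]
}}

```text
clock: 20.75
tool_pos: [0.488, -0.1254, 0.0824]
eef_rot: [-0.0, -3.139, -0.002]
wrist_force: [0.9, 0.3, -0.5]
width: 0.133
gripper_force: 25.4
```

```bash
python3 s.py
```

```text
20.75 [ 0.488  -0.1254  0.0824] F [ 0.86  0.34 -0.49] M [ 0.012  0.011 -0.041] yaw cw deg from key zero -3.5 0.133
```

Request:
{"api": "jog_arm", "payload": {
  "moves": [
    [0.76, [0, 0, 0.007], [0, 0, 0]],
    [0.76, [0, 0, 0.007], [0, 0, 0]],
    [0.76, [0, 0, 0.005], [0, 0, 0]],
    [0.76, [0, 0, 0], [0, 0, 0]]
  ]
}}

```text
clock: 21.25
tool_pos: [0.4885, -0.1257, 0.064]
eef_rot: [-0.0, -3.14, -0.001]
wrist_force: [-0.5, 0.1, -0.9]
width: 0.137
gripper_force: 25.4
```

```bash
python3 s.py
```

```text
21.25 [ 0.4885 -0.1257  0.064 ] F [-0.47  0.12 -0.86] M [0.011 0.006 0.034] yaw cw deg from key zero -3.5 0.137
```

Request:
{"api": "jog_arm", "payload": {
  "moves": [
    [0.76, [0, 0, 0.002], [0, 0, 0]],
    [0.76, [0, 0, 0.0015], [0, 0, 0]],
    [0.76, [0, 0, 0], [0, 0, 0]],
    [0.76, [0, 0, 0], [0, 0, 0]]
  ]
}}

```text
clock: 21.75
tool_pos: [0.4891, -0.1259, 0.0613]
eef_rot: [0.0, 3.141, -0.0]
wrist_force: [0.4, 0.1, -0.3]
width: 0.139
gripper_force: 25.4
```

```bash
python3 s.py
```

```text
21.75 [ 0.4891 -0.1259  0.0613] F [ 0.44  0.11 -0.34] M [-0.028 -0.    -0.032] yaw cw deg from key zero -3.5 0.139
```

Tip is about 1–2 mm above the floor of the hole, so open gently and withdraw.

Request:
{"api": "jog_arm", "payload": {
  "moves": [
    [0.65, [0, 0, 0.001], [0, 0, 0]],
    [0.5, [0, 0, 0], [0, 0, 0]],
    [0.2, [0, 0, 0], [0, 0, 0]],
    [0, [0, 0, 0], [0, 0, 0]],
    [0, [0, 0, 0], [0, 0, 0]],
    [0, [0, 0, -0.02], [0, 0, 0]],
    [0, [0, 0, -0.04], [0, 0, 0]],
    [0, [0, 0, -0.04], [0, 0, 0]],
    [0, [0, 0, -0.04], [0, 0, 0]],
    [0, [0, 0, 0], [0, 0, 0]]
  ]
}}

```text
clock: 23.0
tool_pos: [0.4919, -0.127, 0.2047]
eef_rot: [-0.0, 3.133, -0.005]
wrist_force: [0.8, 0.1, 0.9]
width: 0.5
gripper_force: 0.0
```

```bash
python3 s.py; python3 - <<'E'
from h import *
S,D,W=cam('scene'),cam('side'),cam('wrist')
u=[]
for c,(x0,y0,x1,y1) in ((S,(180,190,280,290)),(D,(300,180,400,270)),(W,(200,100,640,480))):
    m=np.zeros((480,640),bool); m[y0:y1,x0:x1]=red(c)[y0:y1,x0:x1]
    k=comps(m,30); print([x[:3] for x in k[:2]]); u.append(k[0][1])
    if c is not W: print(cv2.minAreaRect(np.argwhere(k[0][3])[:,::-1].astype(np.float32)))
print(tri([S,D],u[:2]),tri([S,D,W],u))
E
```

```text
23.0 [ 0.4919 -0.127   0.2047] F [0.8  0.12 0.86] M [-0.025 -0.004  0.043] yaw cw deg from key zero -3.5 0.5
[(202, [219.1, 242.8], [214, 231, 11, 25])]
((219.0, 243.0), (24.0, 10.0), 90.0)
[(213, [349.5, 216.6], [343, 208, 14, 18])]
((349.5, 216.5), (17.0, 13.0), 90.0)
[(372, [317.0, 228.2], [309, 203, 18, 50]), (61, [598.6, 178.0], [595, 173, 11, 12])]
[ 0.48880623 -0.12562329  0.07417706] [ 0.48862753 -0.12591484  0.07396422]
```

The bow centre is at z = 0.074 m (0.073 expected), upright and directly over the hole. The plug followed the key back to about 0.5 rad and the gripper is clear.

```bash
python3 -c "
from rig import r
print(r.job_done())"
```

```text
the job is handed in; nothing more can be done
None
```

I turned the key clockwise to its stop by my reading, drew it out at about 29° (0.5 rad), left it standing upright in the blue stand with the gripper clear, and handed the job in at about 23 s; no verdict came back.

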